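Hang a parts caddy between its neighbours

ROBOT

A 6-joint arm with a two-finger parallel gripper is mounted at the origin on a cart in front of the work surface, level with it; the furniture and walls round the work are solid. World frame = base frame: x ahead of the robot, y to its left, z up, the work surface at z = 0. Lengths are in m, angles in rad, forces in N, time in s.
With the tool pointing down it reaches from about 0.275 to 0.875 m from the base axis. Payload 12.5 kg.
Tool frame: the origin (TCP) lies at the very end of the fingers, on their centre line; the grasp point (between the pads) lies 19 mm behind it; z points along the fingers, y is the line along which they close (so a half turn about z gives the same grasp; the last joint's range is limited). The gripper opens to 85 mm and grips with 20 to 120 N. Pads are 22 mm wide; open, the fingers measure 114 mm over their backs; the gripper's body (76 mm by 85 mm) begins 54 mm behind the grasp point. The pads swing forward as they close: fully open they stand 13 mm farther back than shut.
Start: joints at [1.234, 0.351, 1.652, -0, 1.139, -0.085], TCP at [0.137, 0.533, 0.231] pointing down, gripper open.
Joint ranges: [-2.75, 2.75], [-0.79, 2.1], [0.01, 2.65], [-1.57, 4.71], [0.07, 3.14], [-2.87, 2.87]. Speed limits (rad/s): [2.22, 2.22, 2.79, 3.14, 3.14, 3.14].

INTERFACE

Orientations are given as a 3x3 rotation matrix whose columns are the frame's x, y, z axes.
In Python, from bench import manip gives the robot as it stands. Calls block until the motion is done:
- manip.move_ptp(position, orientation): joint-space move of the TCP to a pose.
- manip.move_l(position, attitude=None, max_speed=0.15): straight line of the TCP; attitude=None keeps the orientation; max_speed is the mean speed in m/s.
- manip.move_j(angles): joint-space move.
- manip.set_gripper(opening, effort=None): opening from 0.0 (shut) to 1.0 (fully open); effort is the grip in N (None keeps the last); returns when the fingers have stopped.
- manip.dwell(seconds).
- manip.inverse_kinematics(position, orientation): joint angles nearest the present ones, or None.
- manip.grab_frame(name): name is "scene" or "top" or "wrist"; returns (picture, depth): 420x560x3 uint8, red, green, blue; 420x560 float32, m along the optical axis (not along the pixel's ray), 0 where there is no reading.
- manip.get_calibration(name): a dict with "camera_matrix" (3x3 intrinsics, pixels), "k1" (the pictures are not rectified: a ray, as slopes to the right and down, at radius r is drawn at 1 + k1 r^2 times it, then the intrinsics apply), "R" (3x3) and "t" (3): a world point X has camera coordinates R X + t. Camera axes: x right, y down, z forward; pixel columns grow to the right and rows downward; lengths in m; the calibration is good to about 2 mm. A picture is of the moment at which its call begins: read the wrist's pose just before it. get_calibration takes no time and is no camera call; for the wrist camera it gives the pose at the moment of the call.
A pose or a line that the arm cannot do raises manip.Unreachable and nothing moves.
- manip.sign_off(): hands the job in; it is judged then, once.
Trained networks look in the newest picture that a camera, given by its name, has taken for a name from the list of things; names that differ only in an ending like _2 or _b are one class to them, and where a whole thing is asked for, a point or a joint stands for the part that bears it (a point fixed in the world has none). Each returns a list of dicts, best first, with "confidence" (0 to 1); they miss things now and then, are a little off and sometimes report something else, mostly with a low value. They report only what shows in the picture. A call takes as long as a camera call. They do not tell look-alikes from the thing itself.
- manip.look_for(camera, name): "at" ([x, y, z] in m, in world coordinates, good to about 4 mm: the middle of the surface that is visible of it).
Readings, each from a call of its own:
- manip.current_time(): time.
- manip.current_qpos(): joint angles.
- manip.current_joint_vel(): joint speeds.
- manip.current_joint_torque(): joint torques, N m.
- manip.current_ee_pos(): TCP position.
- manip.current_tcp_rot(): TCP orientation.
- manip.current_force(): force on the tool from outside, world axes, zero at the start.
- manip.current_ft_torque(): the same for the moment, N m.
- manip.current_grip_width(): opening from 0.0 (shut) to 1.0 (fully open).
- manip.current_grip_force(): force on a finger pad.
Only numpy, scipy, OpenCV 4.12 (cv2) and the standard library are available. Lean on these libraries where they do the work, as an engineer would, in place of code of your own. Each camera call takes 0.05 s, during which the arm holds its last target. There are 200 camera calls.

TASK

Pick up the red parts caddy by its black handle and lower it into the narrow gap between the blue and the green bin, so that its steel hook goes over the top edge of the grey hanging board. Feel for the board taking the weight, gently and without pressing hard, before you let go (do not drop it), and leave both bins hanging where they are and the mug and the screw tub undisturbed.

Things in the scene. Friction and masses are not known exactly. Their poses are not given: they have to be found in the camera images.
- caddy: Red open box with black handle and steel hook, 0.29 to 0.5 kg, loose, upright on the bench. Box 70 (x) x 56 (y) x 60 (z) mm; its foot tapers to 47 mm in y over the lowest 20 mm. Origin: centre of its underside, z up, +x towards the back face (x = +35 mm) that bears the hook, which faces away from the robot.
- caddy_grip (a point): Point to grip on the black handle, 97 mm above the caddy's origin, axes as the caddy's. The handle is an upright bar 34 (x) x 12 (y) mm in the middle of the box, its top 18 mm above this point, the box's rim 37 mm below it. Grip across the 12 mm (fingers closing along y).
- caddy_slot (a point): Middle of the hook's slot at the height of the box's rim (60 mm above, 40.5 mm behind the origin). Hook 34 mm wide (y); slot open downward, 11 mm wide (x); rear lip 3 mm thick, flaring back, 18 mm long below the bridge. The hook is clamped at an unmeasured height, different each time: the bridge's underside is anywhere from 6 to 28 mm above this point. Does not slip under 60 N.
- rack: Grey hanging board, fixed: upright plate 8 mm thick (x = -4 to +4 mm), 280 mm long (y), on a 5 mm base plate. Origin: on the bench under the plate's middle. Its front, where the bins hang, faces -x. When hung, the caddy has the board's yaw, its origin is 39 to 42 mm in front (x = -39 to -42 mm) and 52 to 74 mm above the bench, according to its hook; 3 degrees of tilt once let go is normal.
- rack_edge (a point): Middle of the board's rounded top edge, 140 mm above the bench, axes as the board's. The bridge of the caddy's hook comes to rest on this edge, with the rear lip behind it.
- bin_left: Blue open bin hanging loose by its own hook on the board's front, on the left of the gap (+y of the board). 64 (x) x 50 (y) x 60 (z) mm, 0.3 kg. Origin: centre of its underside, 63 mm above the bench; axes as the board's; rim at z = 60 mm, top of its hook at 83 mm. The gap between the bins is 57.5 to 60 mm wide, for the 56 mm caddy; the bins slide along the board if pushed.
- bin_right: Green open bin hanging like the blue one, on the right of the gap (-y of the board). Same size, weight and origin.
- mug: White dotted mug, 91 mm high, standing loose at the right; leave alone. Origin under its middle.
- screw_tub: White tub with a red lid, 58 mm across, 55 mm high, standing loose at the right; leave alone. Origin under its middle.
Mind the look-alikes: they are no part of the job. There is more than one size of the bin_right; the job needs the middle-sized.

How it is judged:
By the outcome, as a careful person would: the job done as asked, in the order asked, and still so for the second after the job is handed in, with the robot touching nothing.
It also fails if it takes over 43 s, if anything falls off the work surface, if the arm or the gripper's body presses on something with over 40 N, if the wrist force passes 120 N, or if a joint passes its speed limit or range.

## Working session

There is one attempt and no reset: what is moved stays moved. The work goes in short steps, each a Python script; the robot and the scene stay as the last script left them, time stands still between calls to the robot, and variables do not carry over. Pictures are saved under pics/ and viewed, at most 10 in all, crops included, and the job is handed in when it is done.

```bash
mkdir -p pics; ls; cat > h.py <<'E'
import numpy as np, cv2
from bench import manip
def snap(n,f):
    p,d=manip.grab_frame(n); c=manip.get_calibration(n)
    cv2.imwrite('pics/'+f+'.png',p[:,:,::-1]); np.savez('pics/'+f+'.npz',p=p,d=d,K=c['camera_matrix'],k1=c['k1'],R=c['R'],t=c['t'])
    return p,d,c
def cloud(d,c):
    K=np.array(c['camera_matrix']);k1=float(c['k1']);h,w=d.shape
    u,v=np.meshgrid(np.arange(w),np.arange(h))
    pts=np.stack([u,v],-1).reshape(-1,1,2).astype(float)
    s=cv2.undistortPoints(pts,K,np.array([k1,0,0,0.])).reshape(h,w,2)
    X=np.dstack([s[...,0]*d,s[...,1]*d,d])
    W=(X-np.array(c['t']))@np.array(c['R'])
    W[d<=0]=np.nan
    return W
def proj(P,c):
    X=np.array(c['R'])@np.array(P)+np.array(c['t']);s=X[:2]/X[2];s=s*(1+float(c['k1'])*(s@s))
    return (np.array(c['camera_matrix'])[:2,:2]@s+np.array(c['camera_matrix'])[:2,2]).round()
E
python3 - <<'E'
from h import *
for n in('scene','top'):
    p,d,c=snap(n,n+'0')
    for k in('caddy','rack','bin_left','bin_right','mug','screw_tub'):
        for r in manip.look_for(n,k): print(n,k,round(r['confidence'],2),np.round(r['at'],3),proj(r['at'],c))
a=cv2.imread('pics/scene0.png');b=cv2.imread('pics/top0.png')
print(manip.current_time(),c['t'])
E
```

```text
pics
scene caddy 0.85 [0.447 0.096 0.052] [384. 271.]
scene rack 0.85 [ 0.665 -0.03   0.023] [241. 273.]
scene bin_left 0.71 [0.616 0.02  0.108] [275. 240.]
scene bin_right 0.92 [ 0.618 -0.102  0.116] [252. 207.]
scene bin_right 0.87 [ 0.503 -0.034  0.053] [323. 241.]
scene bin_right 0.71 [ 0.515 -0.178  0.035] [290. 219.]
scene mug 0.64 [ 0.447 -0.325  0.058] [294. 180.]
scene screw_tub 0.73 [ 0.6   -0.351  0.056] [231. 186.]
scene screw_tub 0.73 [0.446 0.092 0.049] [384. 271.]
top caddy 0.8 [0.437 0.078 0.043] [189. 269.]
top rack 0.71 [ 0.653 -0.07   0.004] [252. 185.]
top rack 0.41 [ 0.626 -0.11   0.082] [267. 189.]
top bin_left 0.56 [ 0.629 -0.007  0.086] [224. 187.]
top bin_right 0.9 [ 0.52  -0.188  0.015] [298. 235.]
top bin_right 0.78 [ 0.626 -0.115  0.084] [269. 189.]
top bin_right 0.63 [ 0.491 -0.056  0.025] [245. 247.]
top bin_right 0.34 [ 0.439 -0.36   0.029] [369. 268.]
top mug 0.92 [ 0.442 -0.359  0.032] [369. 266.]
top screw_tub 0.92 [ 0.601 -0.352  0.055] [366. 201.]
0.7 [-0.12448594  0.58409165  1.02686967]
```

View pics/scene0.png

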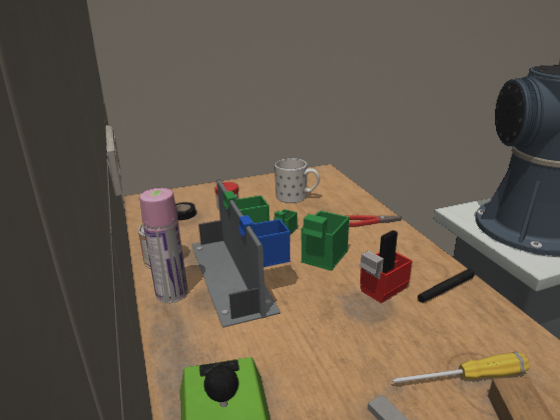

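View pics/top0.png

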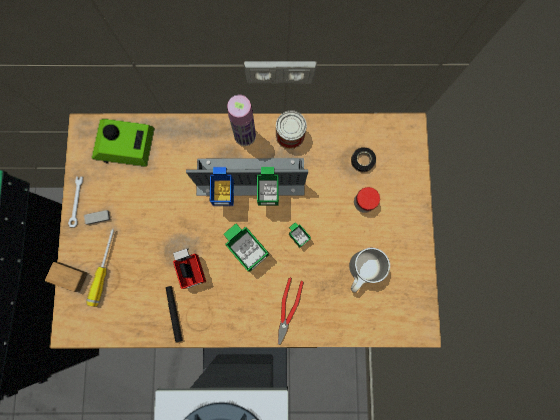

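The pieces meant: three green bins show up in the top view. One is on the board at (268,189), a larger one stands on the bench at (247,249), and a small one is at (299,236). The hanging one is middle-sized and right of the gap, so it is bin_right. Blue hangs at (222,187) and the caddy stands at (189,269) with its hook towards the board. I'll confirm this in the enlarged crop while measuring.

```bash
python3 - <<'E'
from h import *
z=np.load('pics/top0.npz');W=cloud(z['d'],z);p=z['p'].astype(int)
cv2.imwrite('pics/crop.png',cv2.resize(cv2.imread('pics/top0.png')[150:300,160:320],(800,750))[:600])
def rect(m,n):
    q=W[m];r=cv2.minAreaRect(q[:,:2].astype(np.float32)*1000);print(n,len(q),np.round(r[0],1),np.round(r[1],1),round(r[2],1),'z',np.round(np.nanpercentile(q[:,2],[5,50,95]),3))
X,Y,Z=W[...,0],W[...,1],W[...,2]
near=(abs(X-.44)<.08)&(abs(Y-.085)<.07)
rect(near&(Z>.045),'caddy>45');rect(near&(Z>.1),'handle');rect(near&(Z>.055)&(Z<.095)&(p.max(-1)>90)&(np.ptp(p,axis=-1)<40),'hook?')
rk=(X>.56)&(X<.75)&(Y>-.25)&(Y<.15)
rect(rk&(Z>.132)&(Z<.15)&(np.ptp(p,axis=-1)<30),'edge')
sat=np.ptp(p,axis=-1)>50
bl=rk&(Z>.1)&(Z<.128)&sat&(p[...,2]>p[...,1]+30);gr=rk&(Z>.1)&(Z<.128)&sat&(p[...,1]>p[...,2]+30)
rect(bl,'blue');rect(gr,'green')
c0=manip.get_calibration('wrist');R=manip.current_tcp_rot();t=manip.current_ee_pos()
C=-np.array(c0['R']).T@np.array(c0['t'])
print('cam in tool',np.round(R.T@(C-t),4),'\n',np.round(np.array(c0['R'])@R,3),'\n',np.round(c0['camera_matrix'],1),c0['k1'],'\n',np.round(R,3))
E
```

```text
Traceback (most recent call last):
  File "h.py", line 8, in cloud
    K=np.array(c['camera_matrix']);k1=float(c['k1']);h,w=d.shape
               ~^^^^^^^^^^^^^^^^^
KeyError: 'camera_matrix is not a file in the archive'
```

```bash
sed -i 's/K=c\[/camera_matrix=c[/' h.py; cat > m.py <<'E'
from h import *
z=dict(np.load('pics/top0.npz'));z['camera_matrix']=z['K'];W=cloud(z['d'],z);p=z['p'].astype(int)
cv2.imwrite('pics/crop.png',cv2.resize(cv2.imread('pics/top0.png')[150:300,160:320],None,fx=4,fy=4,interpolation=2))
def rect(m,n):
    q=W[m]
    if len(q)<3: print(n,len(q));return
    r=cv2.minAreaRect(q[:,:2].astype(np.float32)*1000);print(n,len(q),np.round(r[0],1),np.round(r[1],1),round(r[2],1),'z',np.round(np.nanpercentile(q[:,2],[5,50,95]),3))
X,Y,Z=W[...,0],W[...,1],W[...,2]
near=(abs(X-.44)<.08)&(abs(Y-.085)<.07)
rect(near&(Z>.045),'caddy>45');rect(near&(Z>.1),'handle');rect(near&(Z>.055)&(Z<.095)&(p.max(-1)>90)&(np.ptp(p,axis=-1)<40),'hook?')
rk=(X>.56)&(X<.75)&(Y>-.25)&(Y<.15)
rect(rk&(Z>.132)&(Z<.15)&(np.ptp(p,axis=-1)<30),'edge')
sat=np.ptp(p,axis=-1)>50
bl=rk&(Z>.1)&(Z<.128)&sat&(p[...,2]>p[...,1]+30);gr=rk&(Z>.1)&(Z<.128)&sat&(p[...,1]>p[...,2]+30)
rect(bl,'blue');rect(gr,'green')
c0=manip.get_calibration('wrist');R=np.array(manip.current_tcp_rot());t=np.array(manip.current_ee_pos())
C=-np.array(c0['R']).T@np.array(c0['t'])
print('cam in tool',np.round(R.T@(C-t),4),'\n',np.round(np.array(c0['R'])@R,3),'\n',np.round(c0['camera_matrix'],1),c0['k1'],'\n',np.round(R,3))
E
python3 m.py
```

```text
caddy>45 495 [439.   80.9] [87.9 56.6] 19.2 z [0.048 0.075 0.116]
handle 91 [431.8  77.9] [34.1 12.3] 16.2 z [0.104 0.115 0.118]
hook? 115 [439.7  80.5] [86.8 33. ] 19.1 z [0.083 0.086 0.091]
edge 366 [653.4 -64.9] [ 12.9 277.6] 0.7 z [0.133 0.14  0.143]
blue 138 [618.9  -3.3] [49.2 63.1] 89.9 z [0.102 0.122 0.125]
green 90 [619.6 -31.4] [211.3  62.6] 89.5 z [0.119 0.123 0.126]
cam in tool [ 0.0738 -0.0003 -0.1436] 
 [[-0.     1.     0.001]
 [-0.956  0.    -0.293]
 [-0.293 -0.001  0.956]] 
 [[332.5   0.  278.6]
 [  0.  332.5 207.3]
 [  0.    0.    1. ]] -0.07342815558469104 
 [[-0.968  0.249  0.   ]
 [ 0.249  0.968 -0.   ]
 [-0.    -0.    -1.   ]]
```

View pics/crop.png

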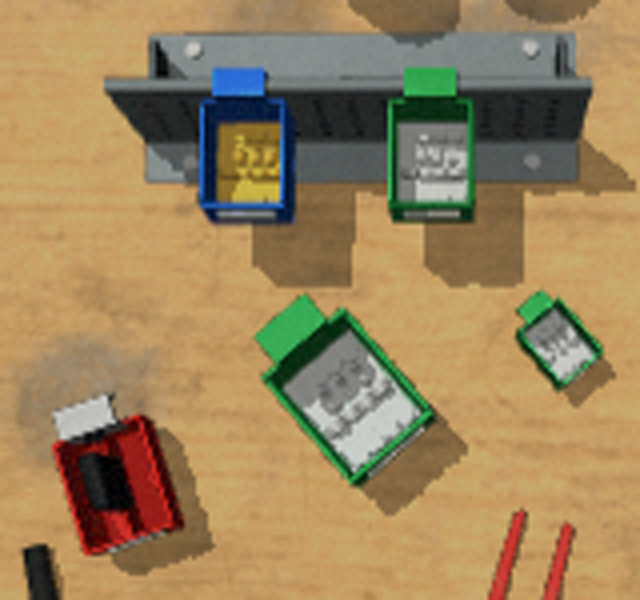

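The crop confirms it: the middle-sized green bin hangs at crop (430,150). The large one at (345,390) and the small one at (560,345) stand on the bench as decoys. Every size checks out: handle 34x12 at z 0.115, edge at z 0.14, bins 63x49 with rims at 0.123.

Next I'll hover over the caddy with the camera on the hook side.

```bash
cat >> h.py <<'E'
def down(yaw):
    c,s=np.cos(yaw),np.sin(yaw); return np.array([[c,s,0],[s,-c,0],[0,0,-1.]])
def rect(q,n):
    if len(q)<3: print(n,len(q));return
    r=cv2.minAreaRect(q[:,:2].astype(np.float32)*1000);print(n,len(q),np.round(r[0],1),np.round(r[1],1),round(r[2],1),'z',np.round(np.nanpercentile(q[:,2],[5,50,95]),4))
    return r
E
python3 - <<'E'
from h import *
manip.move_ptp([.4318,.078,.24],down(np.radians(17.5)))
print(manip.current_time(),manip.current_qpos().round(2) if hasattr(manip.current_qpos(),'round') else manip.current_qpos())
p,d,c=snap('wrist','w1');W=cloud(d,c);Z=W[...,2];p=p.astype(int)
near=(np.hypot(W[...,0]-.437,W[...,1]-.079)<.075)
rect(W[near&(Z>.1)&(Z<.125)],'handle')
rect(W[near&(Z>.112)&(Z<.12)],'handletop')
rect(W[near&(Z>.045)&(Z<.125)],'all')
rect(W[near&(Z>.062)&(Z<.097)&(p.max(-1)>90)&(np.ptp(p,axis=-1)<40)],'hook')
rect(W[near&(Z>.052)&(Z<.064)&(p[...,0]>p[...,1]+50)],'rim')
E
```

```text
2.6583 [0.07 0.14 1.91 0.   1.1  1.34]
handle 562 [432.6  77.5] [34.1 11.9] 18.0 z [0.109  0.1154 0.1169]
handletop 516 [432.4  77.4] [33.8 11.9] 17.9 z [0.1127 0.1155 0.1169]
all 2624 [440.4  80.2] [87.1 56.2] 18.7 z [0.0491 0.0862 0.1161]
hook 968 [470.6  90.5] [23.2 34.2] 18.6 z [0.0678 0.087  0.0884]
rim 714 [432.5  77.5] [70.3 56.2] 18.7 z [0.0546 0.0607 0.0621]
```

View pics/w1.png

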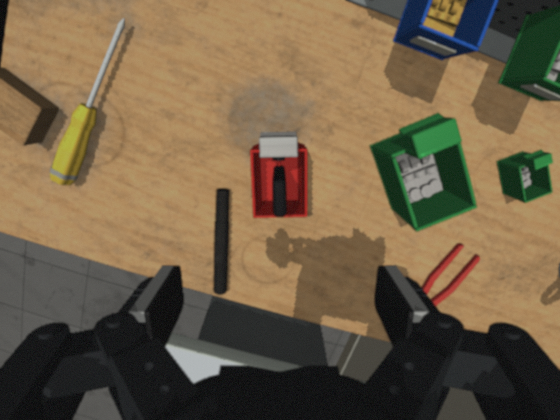

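The wrist view agrees with the top view. The caddy is at pixels (250–308,135–217), with its centre at (432.5,77.5) mm and yaw about 18.5°. The hook top is at about 87.5 mm, so the slot height is about 24 mm. Grasping now.

```bash
python3 - <<'E'
from h import *
R=down(np.radians(18.4))
manip.move_ptp([.4325,.0775,.15],R)
manip.move_l([.4325,.0775,.078],max_speed=.1)
f0=np.array(manip.current_force())
manip.set_gripper(0.0,effort=60)
print('grip',manip.current_grip_width(),manip.current_grip_force())
manip.move_l([.4325,.0775,.12],max_speed=.1)
f1=np.array(manip.current_force());print(f0.round(2),f1.round(2))
manip.move_l([.4325,.0775,.27],max_speed=.25)
manip.move_ptp([.555,-.057,.27],down(0.))
print(manip.current_time(),np.round(manip.current_force(),2),manip.current_ee_pos())
p,d,c=snap('wrist','w2');W=cloud(d,c);Z=W[...,2];q=p.astype(int)
X,Y=W[...,0],W[...,1]
rk=(X>.56)&(X<.75)&(Y>-.25)&(Y<.15)&(Z<.16)
rect(W[rk&(Z>.136)&(np.ptp(q,axis=-1)<30)],'edge')
rect(W[rk&(Z>.115)&(Z<.128)&(q[...,2]>q[...,1]+30)],'blue')
rect(W[rk&(Z>.115)&(Z<.128)&(q[...,1]>q[...,2]+30)],'green')
hk=(Z>.165)
rect(W[hk&(q.max(-1)>90)&(np.ptp(q,axis=-1)<40)&(X>.56)&(X<.65)],'hook')
rect(W[hk&(q[...,0]>q[...,1]+50)&(X<.65)],'red')
E
```

```text
grip 0.13569416223006178 59.607192277908325
[-0.19 -0.28 -0.61] [-0.79 -0.37 -3.41]
6.7583 [-0.2  -0.67 -3.23] [ 0.55454795 -0.0570302   0.26848015]
edge 2875 [658.4 -65.6] [ 13.6 279.1] 1.0 z [0.1385 0.1409 0.1425]
blue 926 [628.6  -3.4] [50.4 78.5] 89.5 z [0.1181 0.1234 0.1252]
green 912 [627.4 -31.8] [ 78.  212.1] 0.8 z [0.1169 0.1236 0.1251]
hook 4265 [584.  -56.9] [ 46.3 106.3] 2.0 z [0.2576 0.278  0.2796]
red 4254 [559.5 -59.2] [60.6 72.9] 90.0 z [0.1955 0.2101 0.2526]
```

View pics/w2.png

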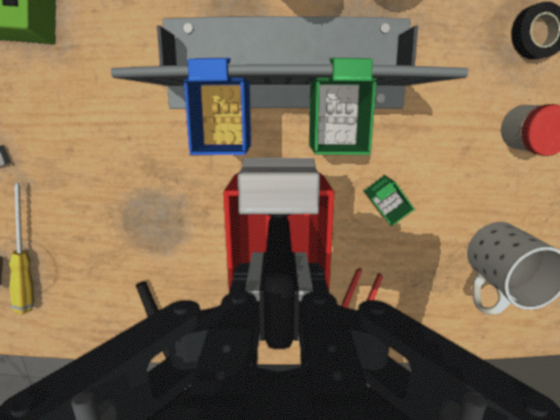

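The wrist view shows the caddy held straight. The hook is at (280,190), the blue bin at (218,112), the green bin at (343,112), and the board edge runs along row 72 with the gap at columns 249–312. Next come finer line fits on this same frame.

```bash
python3 - <<'E'
from h import *
z=dict(np.load('pics/w2.npz'));z['camera_matrix']=z['K'];W=cloud(z['d'],z);q=z['p'].astype(int)
X,Y,Z=W[...,0],W[...,1],W[...,2];grey=np.ptp(q,axis=-1)<30
m=grey&(X>.64)&(X<.67)&(Y>-.2)&(Y<.07)&(Z>.136)&(Z<.146)
m&=~((Y>-.035)&(Y<.03))&~((Y>-.145)&(Y<-.085))
b,a=np.polyfit(Y[m],X[m],1);r=X[m]-a-b*Y[m]
k=abs(r)<.007;b,a=np.polyfit(Y[m][k],X[m][k],1);r=(X[m]-a-b*Y[m])
print('edge yaw deg',-np.degrees(np.arctan(b)),'x at y=-.058',a-b*.058,'res pct',np.percentile(r*1e3,[1,5,25,50,75,95,99]).round(1))
for lo in range(-6,7,2):
    s=(r*1e3>=lo)&(r*1e3<lo+2); print(lo,s.sum(),(Z[m][s].mean()*1e3).round(1) if s.any() else '')
# bins: rim y extents per x-slice in board frame
th=-np.arctan(b);c,s=np.cos(th),np.sin(th)
xb=(X-(a-b*.058))*c+(Y+.058)*s; yb=-(X-(a-b*.058))*s+(Y+.058)*c
for n,mm in(('blue',(q[...,2]>q[...,1]+30)),('green',(q[...,1]>q[...,2]+30))):
    mm=mm&(Z>.119)&(Z<.128)&(xb<-.012)&(xb>-.09)&(abs(yb)<.1)
    print(n,'y',np.percentile(yb[mm]*1e3,[0,1,2,98,99,100]).round(1),'x',np.percentile(xb[mm]*1e3,[1,99]).round(1))
    for lo in (-70,-50,-30): 
        t=mm&(xb*1e3>lo)&(xb*1e3<lo+20);print('  slice',lo,np.percentile(yb[t]*1e3,[1,99]).round(1))
# held caddy
P=np.array([.55455,-.05703]);xc=X-P[0];yc=Y-P[1]
h=grey&(q.max(-1)>110)&(Z>.272)&(Z<.284)&(xc>.02)&(xc<.07)&(abs(yc)<.03)
rect(np.dstack([xc,yc,Z])[h],'hooktop rel')
red=(q[...,0]>q[...,1]+50)&(Z>.245)&(Z<.256)
rect(np.dstack([xc,yc,Z])[red],'rim rel')
print(np.array(manip.current_tcp_rot()).round(4))
E
```

```text
Traceback (most recent call last):
KeyError: 'K'
```

```bash
cat > fit.py <<'E'
from h import *
def fit(f,P,zo):
    z=dict(np.load(f'pics/{f}.npz'));W=cloud(z['d'],z);q=z['p'].astype(int)
    X,Y,Z=W[...,0],W[...,1],W[...,2];grey=np.ptp(q,axis=-1)<30
    m=grey&(X>.64)&(X<.67)&(Y>-.2)&(Y<.07)&(Z>.136)&(Z<.146)
    m&=~((Y>-.035)&(Y<.03))&~((Y>-.145)&(Y<-.085))
    b,a=np.polyfit(Y[m],X[m],1);r=X[m]-a-b*Y[m]
    k=abs(r)<.007;b,a=np.polyfit(Y[m][k],X[m][k],1);r=(X[m]-a-b*Y[m])
    print('edge yaw deg',-np.degrees(np.arctan(b)),'x at y=-.058',a-b*.058,'res pct',np.percentile(r*1e3,[1,5,25,50,75,95,99]).round(1))
    for lo in range(-6,7,2):
        s=(r*1e3>=lo)&(r*1e3<lo+2); print(lo,s.sum(),(Z[m][s].mean()*1e3).round(1) if s.any() else '')
    th=-np.arctan(b);c,s=np.cos(th),np.sin(th)
    xb=(X-(a-b*.058))*c+(Y+.058)*s; yb=-(X-(a-b*.058))*s+(Y+.058)*c
    for n,mm in(('blue',(q[...,2]>q[...,1]+30)),('green',(q[...,1]>q[...,2]+30))):
        mm=mm&(Z>.119)&(Z<.128)&(xb<-.012)&(xb>-.09)&(abs(yb)<.1)
        if mm.sum()<9: continue
        print(n,'y',np.percentile(yb[mm]*1e3,[0,1,2,98,99,100]).round(1),'x',np.percentile(xb[mm]*1e3,[1,99]).round(1))
        for lo in (-70,-50,-30):
            t=mm&(xb*1e3>lo)&(xb*1e3<lo+20)
            if t.any(): print('  slice',lo,np.percentile(yb[t]*1e3,[1,99]).round(1))
    xc=X-P[0];yc=Y-P[1]; V=np.dstack([xc,yc,Z-zo])
    h=grey&(q.max(-1)>110)&(abs(Z-zo-.0875)<.006)&(xc>.02)&(xc<.07)&(abs(yc)<.03)
    rect(V[h],'hooktop rel')
    red=(q[...,0]>q[...,1]+50)&(abs(Z-zo-.06)<.0055)&(abs(yc)<.05)
    rect(V[red],'rim rel')
E
python3 -c "
from fit import *
fit('w2',[.55455,-.05703],.1905)
print(np.array(manip.current_tcp_rot()).round(4))"
```

```text
edge yaw deg 0.0950016965281994 x at y=-.058 0.6570543084850633 res pct [-3.7 -3.2 -1.9 -0.   1.8  3.4  4.3]
-6 0 
-4 443 139.5
-2 512 141.3
0 515 141.4
2 400 140.6
4 29 138.8
6 0 
blue y [29.4 29.9 29.9 79.1 79.3 79.8] x [-67.5 -12.7]
  slice -70 [29.9 78.9]
  slice -50 [29.9 79.3]
  slice -30 [29.4 79.5]
green y [-79.7 -79.3 -79.2 -29.8 -29.8 -29.7] x [-67.6 -12.8]
  slice -70 [-79.1 -29.8]
  slice -50 [-79.2 -29.8]
  slice -30 [-79.5 -29.8]
hooktop rel 3277 [40.4  0. ] [18.  33.8] 0.3 z [0.0866 0.0876 0.0886]
rim rel 1449 [ 8.2 -0. ] [56.2 54.9] 90.0 z [0.0565 0.0612 0.0624]
[[ 1.e+00  5.e-04 -2.e-03]
 [ 5.e-04 -1.e+00  6.e-04]
 [-2.e-03 -6.e-04 -1.e+00]]
```

```bash
cat >> h.py <<'E'
YAW=np.radians(.1)
def go(P,v=.1,tol=.0004):
    P=np.array(P);cmd=P.copy()
    for i in range(3):
        manip.move_l(cmd,down(YAW),max_speed=v); manip.dwell(.1)
        e=P-np.array(manip.current_ee_pos())
        if abs(e).max()<tol: break
        cmd=cmd+e; v=.03
    return cmd,e
E
python3 - <<'E'
from fit import *
manip.move_l([.6165,-.058,.27],down(YAW))
print(go([.6165,-.058,.206]),manip.current_time(),np.round(manip.current_force(),2))
P=np.array(manip.current_ee_pos());snap('wrist','w3');fit('w3',P[:2],P[2]-.078)
E
```

```text
(array([ 0.61647721, -0.05800842,  0.20587505]), array([2.40011611e-05, 3.54497829e-06, 1.48944120e-04])) 8.9583 [ 0.92 -0.47 -3.39]
edge yaw deg 0.05282026799957517 x at y=-.058 0.6584964238515533 res pct [-4.2 -3.7 -1.9  0.2  2.   2.9  3.2]
-6 42 139.0
-4 395 140.4
-2 450 140.9
0 518 140.4
2 490 138.5
4 0 
6 0 
blue y [31.6 39.8 40.5 78.6 78.6 79. ] x [-68.6 -13.2]
  slice -70 [39.5 78.6]
  slice -50 [75.7 78.8]
  slice -30 [75.6 78.7]
green y [-80.1 -79.8 -79.7 -42.  -41.1 -32. ] x [-69.3 -13.5]
  slice -70 [-79.6 -41.1]
  slice -50 [-79.8 -76.8]
  slice -30 [-79.8 -76.7]
hooktop rel 3335 [40.7 -0.4] [18.1 34. ] 0.6 z [0.086  0.0872 0.0882]
rim rel 1464 [ 8.3 -0.5] [54.7 56.3] 0.2 z [0.0559 0.0606 0.0619]
```

View pics/w3.png

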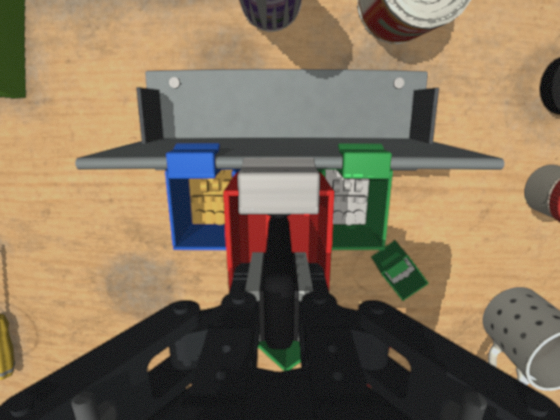

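The caddy is over the gap: hook at (280,185), board edge along row 162, red rim at columns 227–333 centred between the bins. Lateral error is about 0.1 mm. For x, the edge lies about 0.7 mm further back, so I'll correct that while lowering under force watch.

```bash
cat >> h.py <<'E'
def lower(x,y,z0,z1,step,v,base,fz=6,fs=6):
    z=z0
    while z>z1+1e-6:
        z=max(z-step,z1); manip.move_l([x,y,z],down(YAW),max_speed=v)
        f=np.array(manip.current_force())-base
        if f[2]>fz or np.hypot(f[0],f[1])>fs: print('stop',z,f.round(2)); return z,f
    return z,f
E
python3 - <<'E'
from fit import *
x,y=.6171,-.0580
go([x,y,.206],.03); base=np.mean([manip.current_force() for _ in range(5)],0)
z,f=lower(x,y,.2058,.160,.003,.04,base)
manip.dwell(.15);P=np.array(manip.current_ee_pos());print(z,P,f.round(2),(np.array(manip.current_force())-base).round(2),manip.current_time())
snap('wrist','w4');fit('w4',P[:2],P[2]-.078)
im=cv2.imread('pics/w4.png');cv2.imwrite('pics/w4c.png',cv2.resize(im[100:300,140:420],None,fx=2.8,fy=2.8,interpolation=2))
E
```

```text
0.16 [ 0.61712702 -0.05799883  0.16006295] [0.32 0.43 0.77] [ 0.85  0.41 -0.21] 13.5083
edge yaw deg 0.09138369240972041 x at y=-.058 0.6584719259788335 res pct [-4.  -3.6 -1.8  0.2  1.9  3.   3.2]
-6 34 139.1
-4 577 140.4
-2 727 141.0
0 813 140.4
2 653 138.4
4 0 
6 0 
blue y [30.7 31.  31.1 78.6 78.8 79.2] x [-68.8 -15.4]
  slice -70 [31.2 78.5]
  slice -50 [30.9 78.8]
  slice -30 [31.  78.9]
green y [-79.9 -79.6 -79.4 -31.8 -31.7 -31.5] x [-68.9 -14.4]
  slice -70 [-79.4 -31.9]
  slice -50 [-79.6 -31.7]
  slice -30 [-79.5 -31.6]
hooktop rel 3339 [40.7 -0.6] [18.2 34. ] 0.2 z [0.086  0.0871 0.0882]
rim rel 1458 [ 7.6 -0.5] [56.2 56.2] 0.1 z [0.0557 0.0607 0.0618]
```

View pics/w4c.png

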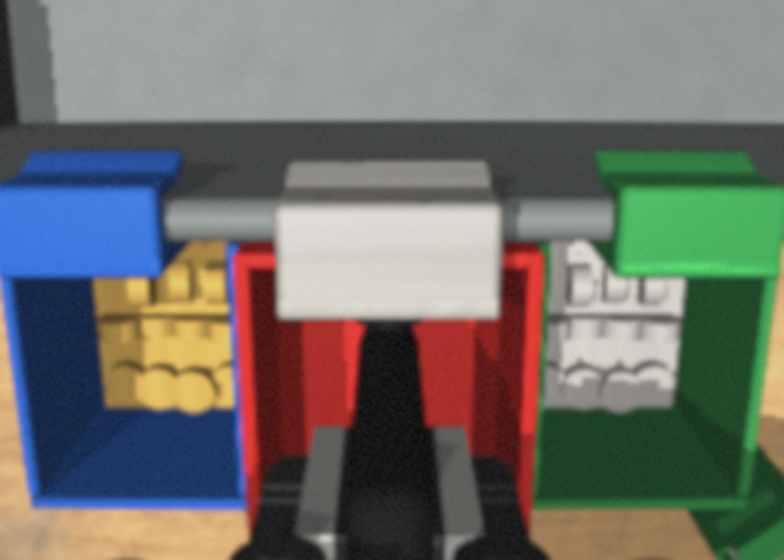

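The crop shows the hook's bridge over the board edge (crop row ~210), with its lip just above the edge on the far side. The red box sits cleanly between the bins. x agrees within 0.4 mm, so I'll lower it gently and feel for contact.

```bash
python3 - <<'E'
from h import *
x,y=.6174,-.0580
def F(n=6):
    o=[]
    for _ in range(n): o.append(manip.current_force()); manip.dwell(.01)
    return np.mean(o,0)
go([x,y,.160],.03); base=F(10)
z,f=lower(x,y,.160,.139,.003,.04,base,fz=3.5,fs=5)
print(z,(F()-base).round(2),manip.current_time(),np.array(manip.current_ee_pos()).round(4))
if z<.1391:
    while z>.126:
        z-=.0005; manip.move_l([x,y,z],down(YAW),max_speed=.02); f=F()-base
        print(round(z,4),f.round(2))
        if f[2]>3.2 or np.hypot(f[0],f[1])>6: break
print(np.array(manip.current_ee_pos()).round(4),manip.current_time(),base)
E
```

```text
0.139 [-0.09 -0.44  0.23] 15.7917 [ 0.6174 -0.058   0.1389]
0.1385 [-0.37 -0.22 -0.21]
0.138 [ 0.19 -0.02  0.22]
0.1375 [-0.99 -0.1   2.91]
0.137 [-3.17  0.01  8.09]
[ 0.6176 -0.058   0.1375] 16.9917 [ 0.04034957  0.10958315 -3.19341232]
```

Contact came at TCP 0.1375 m, well below where the lip would catch. That means a 6 mm bridge, the same as the bins' hooks (top at 146 mm). I'll ease back to about the caddy's weight, check, and release.

```bash
python3 - <<'E'
from fit import *
base=np.array([0.04,0.11,-3.19])
def F(n=8):
    o=[]
    for _ in range(n): o.append(manip.current_force()); manip.dwell(.01)
    return np.mean(o,0)
manip.move_l([.6172,-.058,.1374],down(YAW),max_speed=.02);print((F()-base).round(2))
P=np.array(manip.current_ee_pos());print(P.round(4));snap('wrist','w5');fit('w5',P[:2],P[2]-.078)
im=cv2.imread('pics/w5.png');cv2.imwrite('pics/w5c.png',cv2.resize(im[100:300,140:420],None,fx=2.8,fy=2.8,interpolation=2))
print(manip.current_time())
E
```

```text
[-0.48 -0.18  6.26]
[ 0.6174 -0.058   0.1376]
edge yaw deg 0.08699905721132467 x at y=-.058 0.6585532697745494 res pct [-7.8 -3.8 -1.7  0.5  2.4  8.3  8.5]
-6 80 141.9
-4 749 140.6
-2 883 141.1
0 1029 140.5
2 796 138.7
4 21 145.8
6 60 145.5
blue y [29.  29.3 29.3 78.5 78.7 79.1] x [-68.9 -13.3]
  slice -70 [29.3 78.7]
  slice -50 [29.3 78.7]
  slice -30 [29.2 78.6]
green y [-80.5 -79.9 -79.6 -30.2 -30.1  32.5] x [-69.1 -13.3]
  slice -70 [-79.4 -30.3]
  slice -50 [-80.  -30.1]
  slice -30 [-80. -30.]
hooktop rel 3568 [40.7 -0. ] [59.6 18.1] 90.0 z [0.0824 0.0872 0.0883]
rim rel 1211 [ 5.6 -0.5] [50.9 56.4] 0.2 z [0.0559 0.0607 0.0618]
17.3583
```

View pics/w5c.png

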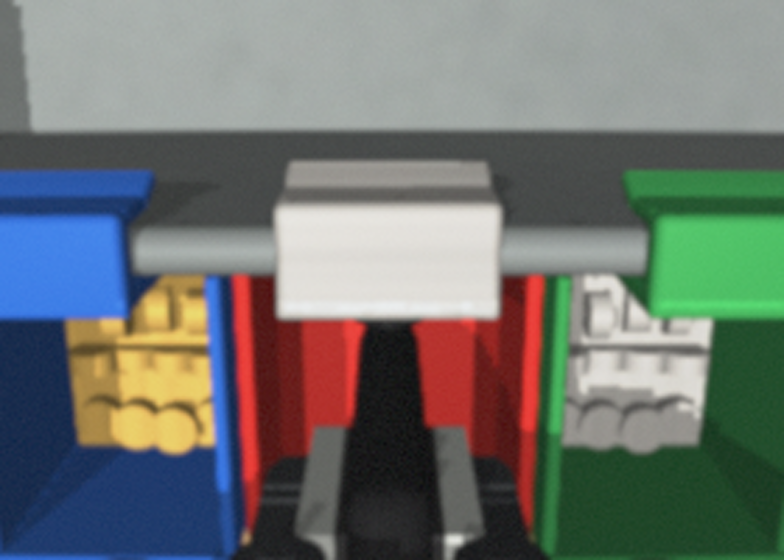

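The crop shows the bridge resting on the board edge at row ~250 with the lip behind it, and both bins unmoved (±29.5/−30.1). I'll ease off a little more, release and retreat.

```bash
python3 - <<'E'
from fit import *
base=np.array([0.04,0.11,-3.19])
F=lambda:np.mean([(manip.current_force(),manip.dwell(.01))[0] for _ in range(8)],0)-base
z=.1374
for _ in range(6):
    f=F();print(round(z,4),f.round(2))
    if f[2]<4.2: break
    z+=.0002;manip.move_l([.6172,-.058,z],down(YAW),max_speed=.02)
manip.set_gripper(.4,effort=20);manip.dwell(.3);print('open',manip.current_grip_width(),F().round(2))
manip.move_l([.6172,-.058,.19],max_speed=.08)
manip.move_l([.555,-.058,.29],max_speed=.2);manip.dwell(.5)
print(manip.current_time())
p,d,c=snap('wrist','w6');P=[.6172,-.058];fit('w6',P,.0595)
W=cloud(d,c);k=(abs(W[...,0]-.617)<.03)&(abs(W[...,1]+.058)<.02)&(W[...,2]>.15)&(W[...,2]<.19)
rect(W[k],'handle top')
E
```

```text
0.1374 [-0.01 -0.29  6.44]
0.1376 [ 1.3  -0.33  4.95]
0.1378 [2.02 0.03 3.34]
open 0.3981621663540556 [-0.17 -0.11  3.17]
20.8167
edge yaw deg 0.07419709996248164 x at y=-.058 0.6569823119031867 res pct [-10.4  -4.9  -2.   -0.1   1.9   3.6   4.1]
-6 22 145.7
-4 250 139.6
-2 340 140.9
0 340 141.2
2 286 140.2
4 9 141.6
6 8 145.5
blue y [29.3 29.3 29.4 78.5 78.8 79.3] x [-67.8 -12.8]
  slice -70 [29.4 78.4]
  slice -50 [29.3 78.4]
  slice -30 [29.4 79.2]
green y [-80.6 -79.9 -79.8 -30.4 -30.4 -30.3] x [-67.8 -12.6]
  slice -70 [-79.9 -30.5]
  slice -50 [-79.9 -30.3]
  slice -30 [-79.9 -30.5]
hooktop rel 1017 [37.9 -0.1] [59.7 17.3] 89.9 z [0.0826 0.0873 0.0887]
rim rel 770 [-1.1 -0.6] [69.  56.6] 0.0 z [0.0557 0.059  0.0614]
handle top 692 [614.2 -58.6] [34.4 11.8] 0.1 z [0.17   0.1734 0.1749]
```

View pics/w6.png

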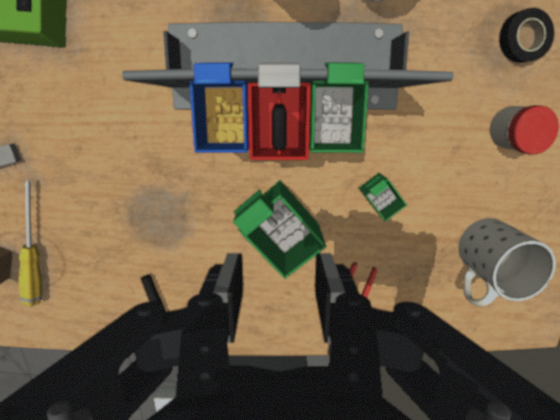

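The caddy hangs at (279,110) between blue (220,115) and green (338,115), with its hook over the edge at (279,75). The arm is clear and the mug and tub are undisturbed.

```bash
python3 -c "
from bench import manip
print(manip.sign_off())"
```

```text
the job is handed in; nothing more can be done
None
```

The caddy hangs by its hook on the board between the blue and green bins, released only after the board had taken its weight, with the bins, mug and screw tub left where they were; handed in at about 21 s.

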